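# Flip the ratchet and clamp the blender base

### The job

Clamp the blender base on its bench mount with the ratchet handle, without touching the clamp arm itself. First flip the small direction lever on the ratchet head over to tighten (clockwise seen from above), then swing the handle back counter-clockwise right to its stop to feel that it clicks round freely and the clamp arm stays still. Then pull the handle clockwise until the clamp arm bears on the blender's rubber-faced foot and the pull at the grip has risen to about 16 N (past 25 N would be too much), hold it a moment, and let go so that the arm stays pressed on the foot; leave the bottle, the cup and the scale where they are.

Things in the scene. Friction and masses are not known exactly. Their poses are not given: they have to be found in the camera images.
- base: Dark steel mount plate, 360 x 360 x 8 mm, fixed to the counter. Origin on the upright spindle axis at counter level, z up; -x points roughly to the robot. The plate spans -90 to +270 mm in x, -280 to +80 mm in y. Two steel stop pins (10 mm thick, tops at 94 mm) stand 80 mm from the axis at the ends of the handle's swing.
- handle (a joint): Angle (rad) of the ratchet handle, clockwise seen from above positive, stops at -0.75 (back) and +0.95; 0: it points along the base's -x. Head 88 mm across, 68 to 98 mm above the counter. Free way: clicks every 0.45 rad (lost motion on reversing up to that), 1 N at the grip, up to 4 N at a click, clamp arm still. Driving the loose spindle: 5 to 7 N, more if fast. Stays where left.
- grip (a point): Centre of the upright round black grip at the handle's end: 26 mm thick, 92 to 152 mm above the counter, this point at 128 mm, 160 mm from the spindle axis. It does not spin on the handle. Pinch or push it. Pulled slowly, square to the handle, 10 N here presses the clamp arm on the foot with about 16 N, 16 N with 33 N, 22 N with 52 N; once it bears, the pull rises 1 to 2 N per mm of grip travel.
- selector (a joint): Angle (rad) of the direction lever on top of the ratchet head about its upright pivot on the handle arm, 62 mm from the spindle axis; clockwise from above is positive. Snaps over centre: -0.36 drives counter-clockwise (loosens; how it starts), +0.36 drives clockwise (tightens); -/+0.17 while its pawl sits on a tooth. It points from the pivot inwards to the spindle axis.
- selector_tip (a point): Top centre of the upright steel fin on the direction lever, 40 mm from its pivot, 22 mm from the spindle axis. Fin 10 mm long, 9 mm thick, top 128 mm above the counter (lever bar top 108, head top 98). It lies up to 14 mm either side of the line from axis to grip; to flip, push it clockwise about its pivot by 15 to 28 mm with 1 to 3 N, until it snaps over. This hardly turns the handle.
- spindle: Steel spindle with the clamp arm (dog), under the ratchet head. Origin on the spindle axis at counter level; its x axis points along the clamp arm, z up. The arm is 18 mm wide, 25 to 41 mm above the counter, and ends in an upright round nose. Stiff to turn, stays where left.
- dog_tip (a point): Axis of the round nose (16 mm thick, 14 to 46 mm above the counter) of the clamp arm, 60 mm from the spindle axis, 30 mm above the counter.
- blender: Black plastic blender motor base, 150 x 155 mm and 150 mm tall, on a steel saddle, held fast on the mount plate to the right of the spindle. Origin under the middle of the saddle. A low aluminium foot (44 mm wide) reaches out in its +y direction under the ratchet; the clamp arm closes on the foot's rubber-faced end moving towards the blender's -y.
- pad: Hard rubber facing on the end of the blender's foot, 36 x 11 x 26 mm; gives 1 mm for each 20 N. The body's origin and axes coincide with those of the blender; the face is at y = +140 mm in that frame, centred at x = -63 mm, 27 mm above the counter.
- pad_face (a point): Centre of the rubber face that the clamp arm's nose must bear on. Contact when the nose's axis is 8 mm from the face.
- squeeze_bottle: Clear squeeze bottle, 56 mm thick, 150 mm tall, standing left of the work; not part of the job. Origin at the centre of its underside.
- steel_cup: Steel cup, 76 mm wide, 85 mm tall, standing to the left; not part of the job. Origin at the centre of its underside.
- scale: White kitchen scale, 150 x 190 x 28 mm, lying to the right; not part of the job. Origin at the centre of its underside.

How it is judged:
On the way, in this order (a step that is already met when the one before it is completed fails the run):
1. the direction lever is flipped to tighten (value of joint selector above 0.08 rad), for 0.2 s.
2. the handle is swung back to within 0.1 rad of its back stop, free-wheeling: the lever still at tighten, the clamp arm's nose within 8 mm of where it started (value of joint handle below -0.65 rad and value of joint selector above 0.08 rad and distance of dog_tip from where it was at the start of the episode below 0.008 m), for 0.1 s.
3. the clamp arm bears on the rubber face with over 15 N for 0.3 s (contact force between spindle and pad above 15 N), for 0.3 s.
At the end, for the whole second after the job is handed in: The clamp arm still presses on the foot's rubber face (over 3 N), at rest (under 0.1 rad/s), with the direction lever at tighten (over 0.08 rad) (contact force between spindle and pad above 3 N and value of joint selector above 0.08 rad and angular speed of spindle below 0.1 rad/s); the robot touches nothing.
It fails at once if the clamp arm is forced on the foot with more than 65 N (about 26 N at the grip) (contact force between spindle and pad above 65 N).
It fails at once if the robot touches the clamp arm (contact force between any of the fingers, the arm and spindle above 1 N).
It fails at once if the bottle, the cup or the scale is moved by more than 20 mm (distance of any of squeeze_bottle, steel_cup, scale from where it was at the start of the episode above 0.02 m).
It also fails if it takes over 72 s, if anything falls off the work surface, if the arm or the gripper's body presses on something with over 40 N, if the wrist force passes 120 N, or if a joint passes its speed limit or range.

### The arm

A 7-joint arm with a two-finger parallel gripper is mounted at the origin on the work surface. World frame = base frame: x ahead of the robot, y to its left, z up, the work surface at z = 0. Lengths are in m, angles in rad, forces in N, time in s.
With the tool pointing down it reaches from about 0.4 to 0.85 m from the base axis. Payload 4.5 kg.
Tool frame: the origin (TCP) lies at the very end of the fingers, on their centre line; the grasp point (between the pads) lies 19 mm behind it; z points along the fingers, y is the line along which they close (so a half turn about z gives the same grasp; the last joint's range is limited). The gripper opens to 85 mm and grips with 20 to 120 N. Pads are 22 mm wide; open, the fingers measure 114 mm over their backs; the gripper's body (76 mm by 85 mm) begins 54 mm behind the grasp point. The pads swing forward as they close: fully open they stand 13 mm farther back than shut.
Start: joints at [0.034, 0.689, -0.195, 1.565, 0.157, 0.902, -0.215], TCP at [0.625, 0, 0.231] pointing down, gripper open.
Joint ranges: [-3.01, 3.01], [-0.46, 2.08], [-1.47, 1.51], [0.13, 2.56], [-1, 4.14], [0.04, 2.09], [-2.66, 2.66]. Speed limits (rad/s): [2.57, 2.57, 3.14, 3.14, 3.14, 3.14, 3.14].

### API

Orientations are given as a 3x3 rotation matrix whose columns are the frame's x, y, z axes.
In Python, from rig import robot gives the robot as it stands. The module is installed in compiled form; this text tells all that it offers.
- The arm moves only by the tool step_arm, never from a script. Its argument "steps" is a list of rows, each a list of 6 numbers: the shift along the world's x, y, z in units of 60 mm (1.0 is 60 mm), then the turn, a rotation vector about the world's x, y, z in units of 6 degrees (1.0 is 6 degrees). A call has 1 to 10 rows; each row shifts and turns the commanded pose from where the row before left it; what a row does not reach is not made up. A row lasts 1/8 s, in which the tool goes at most 62.5 mm and 10.7 degrees, less where a joint would pass 70% of its speed; a pose out of reach is approached as far as the arm can. A call is refused whole if a number of a shift passes 1 or a number of a turn 1, either way. A call with a gripper value outside its range is refused whole. "hand" is the closure, from -1 (fully open) to 1 (shut), set as the call begins (left out, the last holds). The fingers move at their own pace and stop on an object; "grip_force" is the grip in N (left out, the last holds). Time passes only in rows, so rows that do not move let the fingers close. It gives the time, the measured TCP pose, the force, the opening and the grip force at its end, in the units of the state.
- robot.observe(): the state, without advancing time (a new reading comes with each control period).
- robot.snapshot(name): name is "scene" or "side" or "wrist"; returns (picture, depth): 384x512x3 uint8, blue, green, red; 384x512 float32, m along the optical axis (not along the pixel's ray), 0 where there is no reading.
- robot.camera_info(name): a dict with "K" (3x3 intrinsics, pixels), "k1" (the pictures are not rectified: a ray, as slopes to the right and down, at radius r is drawn at 1 + k1 r^2 times it, then the intrinsics apply), "rvec" (rotation vector, rad) and "tvec" (3), from world to camera coordinates, as OpenCV has them. Camera axes: x right, y down, z forward; pixel columns grow to the right and rows downward; lengths in m; the calibration is good to about 2 mm. A picture is of the moment at which its call begins: read the wrist's pose just before it. camera_info takes no time and is no camera call; for the wrist camera it gives the pose at the moment of the call.
- robot.close_job(): hands the job in; it is judged then, once.
The state is a dict: "clock": time; "q": joint angles; "joint_velocities": joint speeds; "joint_efforts": joint torques, N m; "eef_pos": TCP position; "tool_rot": TCP orientation; "wrist_force": force on the tool from outside, world axes, zero at the start; "wrist_torque": the same for the moment, N m; "opening": finger opening in m; "gripper_force": force on a finger pad.
Only numpy, scipy, OpenCV 4.12 (cv2) and the standard library are available. Lean on these libraries where they do the work, as an engineer would, in place of code of your own. Each camera call takes 0.05 s, during which the arm holds its last target. There are 200 camera calls.

## Working session

There is one attempt and no reset: what is moved stays moved. The work goes in short steps, Python scripts to look and compute and a tool call to move; the robot and the scene stay as the last step left them, time stands still between calls to the robot, and variables do not carry over. Pictures are saved under pics/ and viewed, at most 10 in all, crops included, and the job is handed in when it is done.

Besides the shell and the picture viewer there is one more tool, called after "Request:" in YAML: its name, and indented under it one key for each argument. step_arm: Moves the arm, as the interface text tells. Its arguments: {"type":"object","properties":{"steps":{"type":"array"},"hand":{"type":"number"},"grip_force":{"type":"number"}},"required":["steps"]}

```bash
mkdir -p pics; cat > h.py <<'E'
import numpy as np, cv2
from rig import robot
def cam(n):
    c=robot.camera_info(n); R=cv2.Rodrigues(np.array(c["rvec"],float))[0]; return np.array(c["K"]),c["k1"],R,np.array(c["tvec"],float).ravel()
def slopes(c,uv):
    K,k1,R,t=c; uv=np.atleast_2d(np.array(uv,float))
    return cv2.undistortPoints(uv[:,None],K,np.array([k1,0,0,0,0.]))[:,0]
def onplane(c,uv,z):
    K,k1,R,t=c; s=slopes(c,uv); d=np.c_[s,np.ones(len(s))]@R; o=-R.T@t
    return o+d*((z-o[2])/d[:,2])[:,None]
def cloud(c,depth):
    K,k1,R,t=c; h,w=depth.shape; v,u=np.mgrid[:h,:w]
    s=slopes(c,np.c_[u.ravel(),v.ravel()]); p=np.c_[s,np.ones(len(s))]*depth.reshape(-1,1)
    return ((p-t)@R).reshape(h,w,3)
E
python3 - <<'E'
from h import *
for n in ["scene","side"]:
    c=cam(n); p,d=robot.snapshot(n); cv2.imwrite(f"pics/{n}0.png",p); np.savez(f"{n}0.npz",p=p,d=d); print(n,-c[2].T@c[3],c[0][0,0])
s=robot.observe(); print(s["clock"],s["eef_pos"],s["tool_rot"],s["wrist_force"],s["opening"])
E
```

```text
scene [ 1.24478051 -0.61340309  1.34189227] 448.4168687095967
side [ 0.52875403 -0.73223974  0.79535949] 377.96841219812393
0.1 [ 6.24419562e-01 -4.54426500e-05  2.30539500e-01] [[-1.25325157e-04  9.99998615e-01 -1.65967938e-03]
 [ 9.99999982e-01  1.25083130e-04 -1.45930524e-04]
 [-1.45722724e-04 -1.65969764e-03 -9.99998612e-01]] [-0.14771473 -1.03878494 -0.0778474 ] 0.08533343535066808
```

View pics/scene0.png

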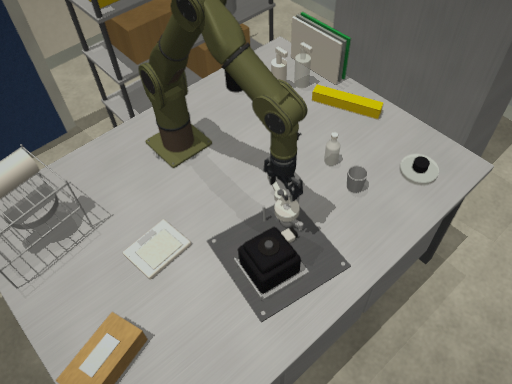

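View pics/side0.png

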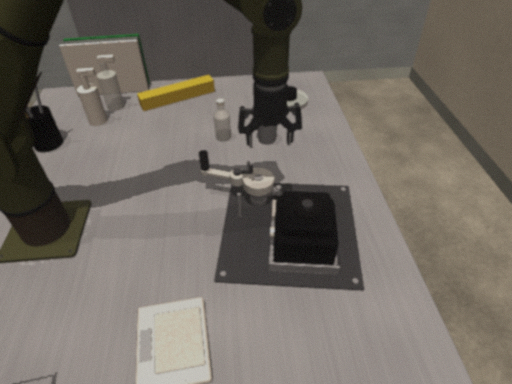

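The scene view shows the robot above the work. In the side view the grip is at about (204,160), the ratchet head at (258,182), and the plate corners at (222,273), (355,281) and (343,188). I'll zoom in there, add the wrist view, and measure.

```bash
python3 - <<'E'
from h import *
z=np.load("side0.npz"); cv2.imwrite("pics/sidecrop.png",cv2.resize(z["p"][140:240,185:315],None,fx=6,fy=6,interpolation=cv2.INTER_CUBIC))
c=cam("wrist"); p,d=robot.snapshot("wrist"); np.savez("wrist0.npz",p=p,d=d,R=c[2],t=c[3]); cv2.imwrite("pics/wrist0.png",p); print(-c[2].T@c[3])
C=cam("side"); P=cloud(C,z["d"])
for u,v in [(204,152),(204,160),(258,178),(250,172),(236,180)]: print(u,v,P[v,u].round(3))
print("corners",onplane(C,[(223,273),(355,281),(343,188)],.008).round(4))
E
```

```text
[0.62471641 0.08086314 0.37213222]
204 152 [0.458 0.105 0.15 ]
204 160 [0.456 0.093 0.131]
258 178 [0.601 0.04  0.098]
250 172 [0.581 0.057 0.106]
236 180 [0.54  0.047 0.089]
corners [[ 0.4898 -0.1986  0.008 ]
 [ 0.8046 -0.2544  0.008 ]
 [ 0.8605  0.0656  0.008 ]]
```

View pics/sidecrop.png

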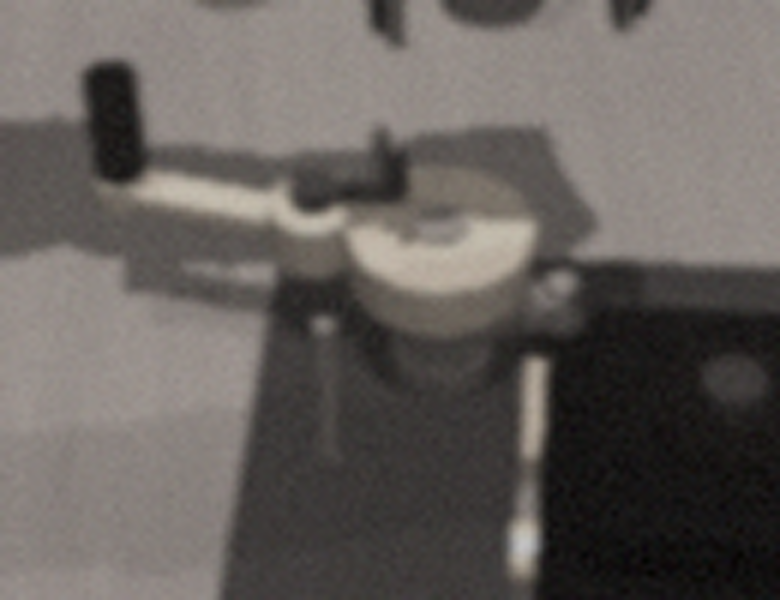

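View pics/wrist0.png

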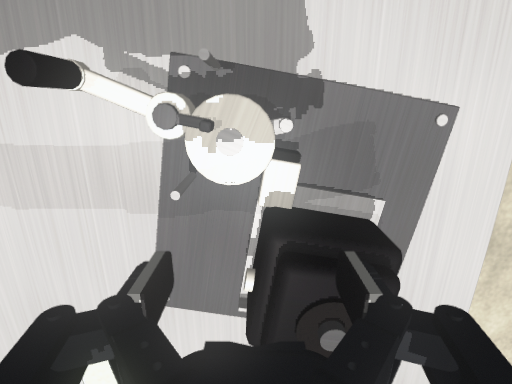

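The wrist view shows the grip top at (22,68), the head centre at (229,140), the lever pivot at (165,117), and the fin at about (207,125). The clamp nose is at (285,126) and the rubber pad at (288,155).

```bash
python3 - <<'E'
from h import *
z=np.load("wrist0.npz"); K,k1,_,_=cam("wrist"); C=(K,k1,z["R"],z["t"]); P=cloud(C,z["d"]); p=z["p"]
g=lambda uv,h: onplane(C,uv,h)[0].round(4)
ax=g((229,140),.098); gr=g((22,68),.152); pv=g((165,117),.11); fin=g((208,125),.128); nose=g((285,126),.046); pad=g((288,153),.04)
print("axis",ax,"grip",gr,"piv",pv,"fin",fin,"nose",nose,"pad",pad)
print(np.linalg.norm(gr-ax),np.linalg.norm((pv-ax)[:2]),np.linalg.norm((fin-ax)[:2]))
# depth clusters
m=(P[...,2]>.120)&(P[...,2]<.135); v,u=np.nonzero(m); sel=(abs(u-205)<25)&(abs(v-125)<25); print("fin px",sel.sum(),u[sel].mean(),v[sel].mean(),P[v[sel],u[sel]].mean(0))
m=(abs(P[...,2]-.098)<.004); v,u=np.nonzero(m); sel=(abs(u-229)<60)&(abs(v-140)<60)&(u>185); print("head",sel.sum(),cv2.minEnclosingCircle(P[v[sel],u[sel],:2].astype(np.float32)),cv2.minEnclosingCircle(np.c_[u[sel],v[sel]].astype(np.float32)))
m=(P[...,2]>.145)&(P[...,2]<.16); v,u=np.nonzero(m); sel=(u<90)&(v<110); print("griptop",sel.sum(),P[v[sel],u[sel]].mean(0))
cn=onplane(C,[(170,53),(458,106)],.008); print(cn)
S=cam("side"); sc=lambda x,y:(185+x/6,140+y/6)
print("side grip",onplane(S,[sc(110,70)],.152),"head",onplane(S,[sc(441,218)],.098),"fin",onplane(S,[sc(384,132)],.128),"nose",onplane(S,[sc(553,285)],.046))
for q in [(276,155),(299,160),(282,150)]: print(q,P[q[1],q[0]].round(3))
cv2.imwrite("pics/wcrop.png",cv2.resize(p[80:200,140:310],None,fx=4.5,fy=4.5,interpolation=cv2.INTER_CUBIC))
E
```

```text
axis [0.6005 0.0481 0.098 ] grip [0.4558 0.1075 0.152 ] piv [0.5451 0.07   0.11  ] fin [0.586  0.0641 0.128 ] nose [0.6587 0.0573 0.046 ] pad [0.6638 0.0262 0.04  ]
0.1654764333674134 0.05957155361412023 0.021592822881689237
fin px 135 205.0962962962963 125.74074074074075 [0.58324012 0.06336933 0.12618036]
head 6259 ((0.5974288582801819, 0.049817077815532684), 0.04843520745635033) ((225.625, 135.625), 51.32778549194336)
griptop 1077 [0.45520406 0.1080304  0.15006496]
[[0.52645965 0.13793145 0.008     ]
 [0.87677702 0.0803828  0.008     ]]
side grip [[0.4562812  0.10427844 0.152     ]] head [[0.60312428 0.04579637 0.098     ]] fin [[0.57986678 0.07445257 0.128     ]] nose [[0.65718908 0.04983342 0.046     ]]
(276, 155) [0.65  0.024 0.039]
(299, 160) [0.677 0.018 0.039]
(282, 150) [0.657 0.029 0.035]
```

View pics/wcrop.png

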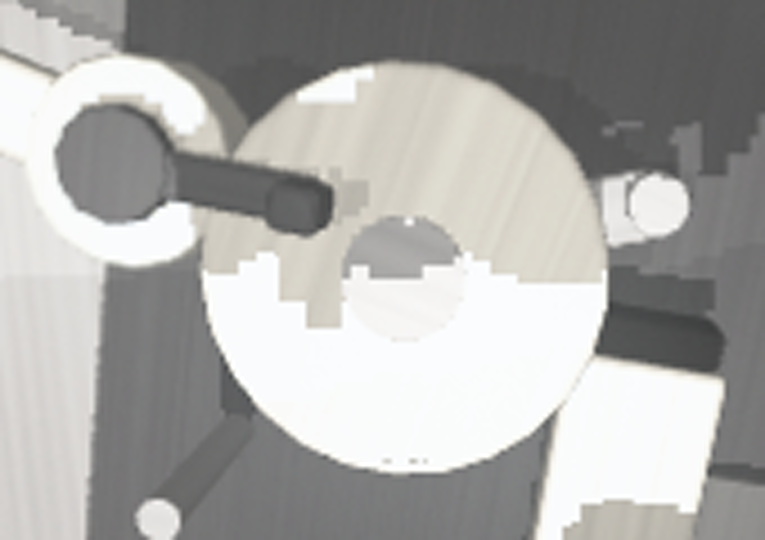

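Measurements:
- **Spindle axis:** about (0.601, 0.047).
- **Grip:** about (0.456, 0.106), so the handle starts near +0.22 rad.
- **Fin:** about (0.584, 0.064). It has to be pushed towards -y and slightly -x.

I'll shut the gripper and come down on the +y side of the fin.

Request:
step_arm:
  steps:
    - [-0.35,0.765,0,0,0,0]
    - [-0.35,0.765,0,0,0,0]
    - [0,0,-0.5,0,0,0]
    - [0,0,-0.5,0,0,0]
    - [0,0,0,0,0,0]
    - [0,0,0,0,0,0]
  hand: 1
  grip_force: 40

```text
clock: 0.9
eef_pos: [0.5836, 0.0919, 0.1721]
tool_rot: [[0.0, 1.0, 0.001], [1.0, -0.0, 0.0], [0.0, 0.001, -1.0]]
wrist_force: [-0.4, -0.3, 0.6]
opening: -0.0002
gripper_force: 0.0
```

Request:
step_arm:
  steps:
    - [0,0,-0.5,0,0,0]
    - [0,0,-0.45,0,0,0]
    - [0,0,0,0,0,0]
    - [-0.02,-0.1,0,0,0,0]
    - [-0.02,-0.1,0,0,0,0]
    - [0,0,0,0,0,0]

```text
clock: 1.65
eef_pos: [0.5812, 0.079, 0.1153]
tool_rot: [[0.001, 1.0, 0.002], [1.0, -0.001, -0.0], [-0.0, 0.002, -1.0]]
wrist_force: [-0.2, -0.2, -0.2]
opening: 0.0
gripper_force: 0.0
```

Request:
step_arm:
  steps:
    - [-0.02,-0.07,0,0,0,0]
    - [-0.02,-0.07,0,0,0,0]
    - [0,0,0,0,0,0]

```text
clock: 2.02
eef_pos: [0.5777, 0.0703, 0.1142]
tool_rot: [[0.001, 1.0, -0.001], [1.0, -0.001, -0.001], [-0.001, -0.001, -1.0]]
wrist_force: [-0.3, -0.3, -0.6]
opening: 0.0001
gripper_force: 0.0
```

Request:
step_arm:
  steps:
    - [-0.02,-0.07,0,0,0,0]
    - [-0.02,-0.07,0,0,0,0]
    - [0,0,0,0,0,0]

```text
clock: 2.4
eef_pos: [0.5756, 0.0622, 0.1142]
tool_rot: [[0.001, 1.0, -0.0], [1.0, -0.001, -0.001], [-0.001, -0.0, -1.0]]
wrist_force: [-0.2, -0.1, 1.0]
opening: 0.0
gripper_force: 0.0
```

I expected contact by now, so I'll look.

```bash
python3 - <<'E'
from h import *
a,_=robot.snapshot("side"); b,_=robot.snapshot("wrist")
A=cv2.resize(a[110:240,190:300],None,fx=4.5,fy=4.5,interpolation=cv2.INTER_CUBIC)[:480]; B=cv2.resize(b,(400,300))
o=np.zeros((585,800,3),np.uint8); A=cv2.resize(a[110:240,185:275],(400,578)); o[:578,:400]=A; o[:300,400:]=B; cv2.imwrite("pics/l1.png",o)
E
```

```text
(no output)
```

View pics/l1.png

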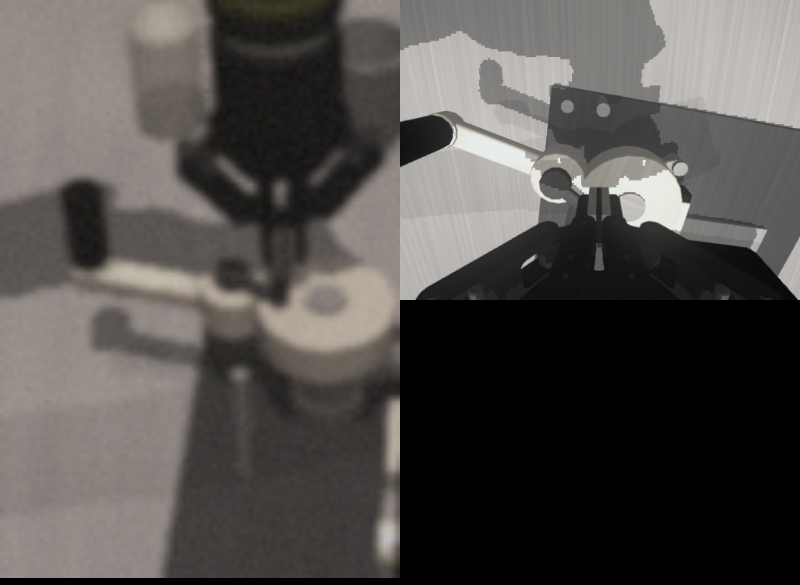

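The lever now points towards -y from its pivot, so it seems to have snapped over. I'll back off, rise and measure it.

Request:
step_arm:
  steps:
    - [0,0.4,0,0,0,0]
    - [0,-0.2,0.9,0,0,0]
    - [0.2,-0.9,0.9,0,0,0]
    - [0.2,-0.4,0.3,0,0,0]
    - [0,0,0,0,0,0]
    - [0,0,0,0,0,0]

```text
clock: 3.25
eef_pos: [0.5966, 0.0087, 0.2292]
tool_rot: [[-0.001, 1.0, -0.002], [1.0, 0.001, 0.001], [0.001, -0.002, -1.0]]
wrist_force: [0.4, -0.6, -0.3]
opening: -0.0004
gripper_force: 0.0
```

```bash
python3 - <<'E'
from h import *
c=cam("wrist"); p,d=robot.snapshot("wrist"); P=cloud(c,d)
Z=P[...,2]; near=np.hypot(P[...,0]-.601,P[...,1]-.047)<.05
f=near&(Z>.118)&(Z<.135); print("fin",f.sum(),P[f].mean(0))
b=(np.hypot(P[...,0]-.545,P[...,1]-.07)<.05)&(Z>.104)&(Z<.114); print("bar",b.sum(),P[b].mean(0))
g=(np.hypot(P[...,0]-.456,P[...,1]-.106)<.04)&(Z>.144)&(Z<.16); print("grip",g.sum(),P[g].mean(0))
cv2.imwrite("pics/w2.png",p)
S=cam("side"); s,d=robot.snapshot("side"); P=cloud(S,d); Z=P[...,2]
f=(np.hypot(P[...,0]-.601,P[...,1]-.047)<.05)&(Z>.118)&(Z<.135); print("fin side",f.sum(),P[f].mean(0) if f.any() else 0)
E
```

```text
fin 126 [0.57287954 0.04374072 0.12581852]
bar 857 [0.55009885 0.06506906 0.10733378]
grip 1079 [0.45514395 0.10805241 0.15001424]
fin side 15 [0.57278159 0.03891048 0.12329781]
```

View pics/w2.png

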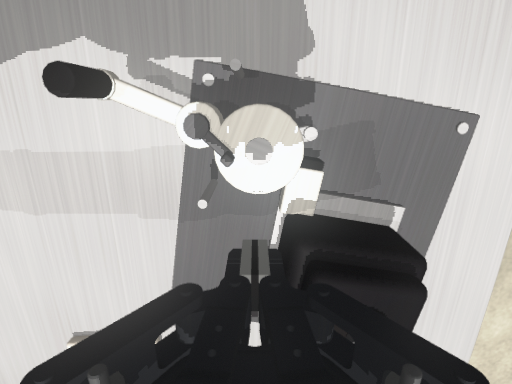

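The lever now points at -43° against a handle line of -22°, which is about +0.36 rad, so it's at tighten and the handle hasn't moved. Next I'll go down on the +y side of the grip at about (0.455, 0.107) for the back swing.

Request:
step_arm:
  steps:
    - [-0.6,0.57,0,0,0,0]
    - [-0.6,0.57,0,0,0,0]
    - [-0.6,0.57,0,0,0,0]
    - [-0.58,0.56,0,0,0,0]
    - [0,0,-0.6,0,0,0]
    - [0,0,-0.6,0,0,0]
    - [0,0,-0.73,0,0,0]
    - [0,0,0,0,0,0]
    - [0,0,0,0,0,0]

```text
clock: 4.47
eef_pos: [0.4548, 0.1443, 0.1149]
tool_rot: [[-0.001, 1.0, 0.0], [1.0, 0.001, 0.0], [0.0, 0.0, -1.0]]
wrist_force: [0.8, 0.0, 0.3]
opening: -0.0002
gripper_force: 0.0
```

Request:
step_arm:
  steps:
    - [0,-0.1,0,0,0,0]
    - [0,-0.1,0,0,0,0]
    - [-0.04,-0.1,0,0,0,0]
    - [-0.04,-0.1,0,0,0,0]
    - [-0.04,-0.1,0,0,0,0]
    - [-0.03,-0.1,0,0,0,0]

```text
clock: 5.22
eef_pos: [0.4456, 0.1074, 0.1142]
tool_rot: [[-0.0, 1.0, 0.0], [1.0, 0.0, 0.0], [0.0, 0.0, -1.0]]
wrist_force: [-0.3, 1.7, 1.8]
opening: -0.0004
gripper_force: 0.9
```

Request:
step_arm:
  steps:
    - [-0.02,-0.1,0,0,0,0]
    - [-0.02,-0.1,0,0,0,0]
    - [-0.01,-0.1,0,0,0,0]
    - [-0.01,-0.1,0,0,0,0]
    - [0,-0.1,0,0,0,0]
    - [0,-0.1,0,0,0,0]
    - [0,-0.1,0,0,0,0]
    - [0,-0.1,0,0,0,0]

```text
clock: 6.22
eef_pos: [0.4422, 0.0592, 0.1142]
tool_rot: [[0.0, 1.0, 0.0], [1.0, -0.0, 0.0], [0.0, 0.0, -1.0]]
wrist_force: [-1.3, 1.5, -0.8]
opening: 0.0003
gripper_force: 0.6
```

Request:
step_arm:
  steps:
    - [0.02,-0.1,0,0,0,0]
    - [0.02,-0.1,0,0,0,0]
    - [0.02,-0.1,0,0,0,0]
    - [0.03,-0.1,0,0,0,0]
    - [0.03,-0.1,0,0,0,0]
    - [0.04,-0.1,0,0,0,0]
    - [0.04,-0.1,0,0,0,0]
    - [0.04,-0.1,0,0,0,0]

```text
clock: 7.22
eef_pos: [0.4568, 0.011, 0.1142]
tool_rot: [[0.0, 1.0, 0.0], [1.0, -0.0, -0.0], [-0.0, 0.0, -1.0]]
wrist_force: [0.3, 1.2, 0.6]
opening: 0.0002
gripper_force: 0.5
```

Request:
step_arm:
  steps:
    - [0.04,-0.07,0,0,0,0]
    - [0.04,-0.07,0,0,0,0]
    - [0.04,-0.07,0,0,0,0]
    - [0.04,-0.07,0,0,0,0]
    - [0,0,0,0,0,0]

```text
clock: 7.85
eef_pos: [0.4665, -0.0059, 0.1142]
tool_rot: [[0.001, 1.0, 0.001], [1.0, -0.001, -0.0], [-0.0, 0.001, -1.0]]
wrist_force: [-0.2, 1.0, -0.3]
opening: 0.0002
gripper_force: 0.0
```

Request:
step_arm:
  steps:
    - [0.03,-0.05,0,0,0,0]
    - [0.03,-0.05,0,0,0,0]
    - [0,0,0,0,0,0]

```text
clock: 8.22
eef_pos: [0.47, -0.0117, 0.1142]
tool_rot: [[0.001, 1.0, 0.0], [1.0, -0.001, -0.0], [-0.0, 0.0, -1.0]]
wrist_force: [0.6, -0.2, -0.4]
opening: -0.0004
gripper_force: 0.0
```

```bash
cat >> h.py <<'E'
A=np.array([.601,.047])
def grip(n="side"):
    C=cam(n); _,d=robot.snapshot(n); P=cloud(C,d); X=P[...,:2]-A; r=np.hypot(X[...,0],X[...,1])
    return P,r
E
python3 - <<'E'
from h import *
c=cam("wrist");p,d=robot.snapshot("wrist");q,e=robot.snapshot("side");cv2.imwrite("pics/w3.png",np.hstack([cv2.resize(p,(400,300)),cv2.resize(q[120:270,150:350],(400,300))]))
print(robot.observe()["wrist_force"])
P=cloud(cam("side"),e); m=(P[...,2]>.10)&(P[...,2]<.16)&(abs(P[...,0]-.465)<.04)&(P[...,1]<-.025)&(P[...,1]>-.09); print(m.sum(),P[m].min(0),P[m].max(0))
E
```

```text
[ 0.30008727  0.09700513 -0.47216144]
200 [ 0.4440892  -0.05120168  0.10080654] [ 0.49678676 -0.02516192  0.15967014]
```

View pics/w3.png

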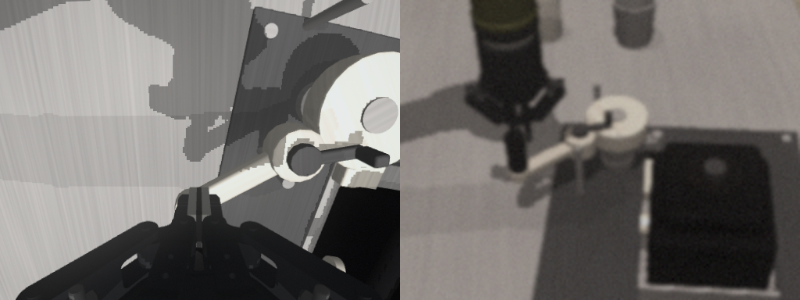

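The handle is near its back stop, with the grip's front face at y ≈ -0.051, and the lever is still on the tighten side. I'll nudge it on until I feel the stop.

Request:
step_arm:
  steps:
    - [0.02,-0.04,0,0,0,0]
    - [0.02,-0.04,0,0,0,0]
    - [0,0,0,0,0,0]

```text
clock: 8.7
eef_pos: [0.4724, -0.0164, 0.1142]
tool_rot: [[0.0, 1.0, 0.0], [1.0, -0.0, -0.0], [-0.0, 0.0, -1.0]]
wrist_force: [-0.1, 0.9, 0.5]
opening: -0.0002
gripper_force: 0.0
```

Request:
step_arm:
  steps:
    - [0.02,-0.03,0,0,0,0]
    - [0,0,0,0,0,0]

```text
clock: 8.95
eef_pos: [0.4732, -0.0179, 0.1141]
tool_rot: [[-0.0, 1.0, -0.0], [1.0, 0.0, 0.0], [0.0, -0.0, -1.0]]
wrist_force: [-0.9, 0.2, -0.5]
opening: -0.0003
gripper_force: 0.5
```

Request:
step_arm:
  steps:
    - [0.01,-0.04,0,0,0,0]
    - [0,0,0,0,0,0]

```text
clock: 9.2
eef_pos: [0.4732, -0.0179, 0.1141]
tool_rot: [[-0.002, 1.0, -0.001], [1.0, 0.002, 0.003], [0.003, -0.001, -1.0]]
wrist_force: [-2.6, 7.3, 2.4]
opening: 0.0003
gripper_force: 3.2
```

Request:
step_arm:
  steps:
    - [0.01,-0.04,0,0,0,0]
    - [0,0,0,0,0,0]

```text
clock: 9.45
eef_pos: [0.4733, -0.018, 0.1141]
tool_rot: [[-0.005, 1.0, -0.002], [1.0, 0.005, 0.005], [0.005, -0.002, -1.0]]
wrist_force: [-4.9, 11.7, 2.9]
opening: 0.0002
gripper_force: 5.8
```

Request:
step_arm:
  steps:
    - [0.01,-0.03,0,0,0,0]
    - [0,0,0,0,0,0]

```text
clock: 9.7
eef_pos: [0.4732, -0.018, 0.1141]
tool_rot: [[-0.007, 1.0, -0.003], [1.0, 0.007, 0.007], [0.007, -0.002, -1.0]]
wrist_force: [-6.0, 15.6, 4.5]
opening: 0.0001
gripper_force: 7.8
```

The stop is felt at about 15 N, exactly where predicted. I'll back off, go over the grip, and come down on its -y side.

Request:
step_arm:
  steps:
    - [0,0.15,0,0,0,0]
    - [0,0.15,0,0,0,0]
    - [0,0,0.6,0,0,0]
    - [0,0,0.6,0,0,0]
    - [-0.06,-0.6,0,0,0,0]
    - [-0.06,-0.7,0,0,0,0]
    - [0,0,0,0,0,0]
    - [0,0,0,0,0,0]

```text
clock: 10.7
eef_pos: [0.4682, -0.0843, 0.1862]
tool_rot: [[0.001, 1.0, 0.001], [1.0, -0.001, 0.0], [0.0, 0.001, -1.0]]
wrist_force: [0.3, 0.2, 0.1]
opening: -0.0001
gripper_force: 0.0
```

Request:
step_arm:
  steps:
    - [0,0,-0.6,0,0,0]
    - [0,0,-0.6,0,0,0]
    - [0,0,0,0,0,0]
    - [0,0.1,0,0,0,0]
    - [0,0.1,0,0,0,0]
    - [0,0.1,0,0,0,0]
    - [0,0,0,0,0,0]

```text
clock: 11.58
eef_pos: [0.4683, -0.0658, 0.1147]
tool_rot: [[-0.001, 1.0, 0.001], [1.0, 0.001, 0.0], [0.0, 0.001, -1.0]]
wrist_force: [0.2, 0.1, 0.1]
opening: -0.0004
gripper_force: 0.0
```

Request:
step_arm:
  steps:
    - [-0.04,0.06,0,0,0,0]
    - [-0.04,0.06,0,0,0,0]
    - [-0.04,0.06,0,0,0,0]
    - [-0.04,0.06,0,0,0,0]

```text
clock: 12.08
eef_pos: [0.4582, -0.0518, 0.1142]
tool_rot: [[0.0, 1.0, 0.0], [1.0, -0.0, -0.0], [-0.0, 0.0, -1.0]]
wrist_force: [0.4, -0.7, 0.9]
opening: 0.0002
gripper_force: 0.5
```

Request:
step_arm:
  steps:
    - [-0.03,0.06,0,0,0,0]
    - [-0.03,0.06,0,0,0,0]
    - [-0.03,0.06,0,0,0,0]
    - [-0.02,0.06,0,0,0,0]

```text
clock: 12.58
eef_pos: [0.4513, -0.0397, 0.1142]
tool_rot: [[0.003, 1.0, -0.001], [1.0, -0.003, -0.003], [-0.003, -0.001, -1.0]]
wrist_force: [0.6, -7.0, 1.2]
opening: -0.0002
gripper_force: 3.7
```

Request:
step_arm:
  steps:
    - [-0.02,0.06,0,0,0,0]
    - [-0.02,0.06,0,0,0,0]
    - [-0.02,0.06,0,0,0,0]

```text
clock: 12.95
eef_pos: [0.4465, -0.0294, 0.1142]
tool_rot: [[0.003, 1.0, -0.003], [1.0, -0.003, -0.004], [-0.004, -0.003, -1.0]]
wrist_force: [-0.5, -7.4, 3.9]
opening: 0.0004
gripper_force: 3.9
```

Request:
step_arm:
  steps:
    - [-0.02,0.05,0,0,0,0]
    - [-0.02,0.05,0,0,0,0]
    - [-0.01,0.05,0,0,0,0]

```text
clock: 13.32
eef_pos: [0.443, -0.0204, 0.1141]
tool_rot: [[0.003, 1.0, -0.004], [1.0, -0.003, -0.004], [-0.004, -0.004, -1.0]]
wrist_force: [-2.5, -7.1, 2.8]
opening: -0.0001
gripper_force: 3.9
```

It has been driving at about 7 N since y ≈ -0.04, so I expect contact near y ≈ 0 to 0.01. I'll go in finer steps.

Request:
step_arm:
  steps:
    - [0,0.04,0,0,0,0]
    - [-0.01,0.04,0,0,0,0]
    - [0,0.04,0,0,0,0]

```text
clock: 13.7
eef_pos: [0.441, -0.0135, 0.1139]
tool_rot: [[0.003, 1.0, -0.007], [1.0, -0.003, -0.004], [-0.004, -0.007, -1.0]]
wrist_force: [-4.0, -7.5, 2.8]
opening: -0.0001
gripper_force: 3.9
```

Request:
step_arm:
  steps:
    - [0,0.04,0,0,0,0]
    - [0,0.04,0,0,0,0]
    - [0,0.03,0,0,0,0]

```text
clock: 14.08
eef_pos: [0.4396, -0.0072, 0.1137]
tool_rot: [[0.003, 1.0, -0.01], [1.0, -0.003, -0.005], [-0.005, -0.01, -1.0]]
wrist_force: [-5.6, -7.8, 2.6]
opening: 0.0001
gripper_force: 4.0
```

Request:
step_arm:
  steps:
    - [0,0.03,0,0,0,0]
    - [0,0.03,0,0,0,0]
    - [0,0.03,0,0,0,0]

```text
clock: 14.45
eef_pos: [0.4392, -0.0019, 0.1134]
tool_rot: [[0.003, 1.0, -0.011], [1.0, -0.003, -0.005], [-0.005, -0.011, -1.0]]
wrist_force: [-6.0, -7.9, -0.4]
opening: -0.0001
gripper_force: 3.9
```

Request:
step_arm:
  steps:
    - [-0.04,0.03,0,0,0,0]
    - [-0.02,0.03,0,0,0,0]
    - [0,0.02,0,0,0,0]

```text
clock: 14.82
eef_pos: [0.4381, 0.0039, 0.1136]
tool_rot: [[0.002, 1.0, -0.006], [1.0, -0.002, -0.004], [-0.004, -0.006, -1.0]]
wrist_force: [-1.7, -7.0, -2.9]
opening: 0.0001
gripper_force: 3.3
```

Request:
step_arm:
  steps:
    - [0,0.03,0,0,0,0]
    - [0,0.03,0,0,0,0]

```text
clock: 15.08
eef_pos: [0.4375, 0.0072, 0.1136]
tool_rot: [[0.003, 1.0, -0.007], [1.0, -0.003, -0.004], [-0.004, -0.007, -1.0]]
wrist_force: [-2.3, -7.5, -1.1]
opening: 0.0001
gripper_force: 3.5
```

Request:
step_arm:
  steps:
    - [0,0.03,0,0,0,0]
    - [0,0.03,0,0,0,0]

```text
clock: 15.32
eef_pos: [0.4369, 0.0106, 0.1135]
tool_rot: [[0.003, 1.0, -0.008], [1.0, -0.003, -0.004], [-0.005, -0.008, -1.0]]
wrist_force: [-4.0, -7.1, -0.3]
opening: 0.0001
gripper_force: 3.8
```

Request:
step_arm:
  steps:
    - [-0.02,0.03,0,0,0,0]
    - [-0.02,0.03,0,0,0,0]

```text
clock: 15.58
eef_pos: [0.4364, 0.0138, 0.1136]
tool_rot: [[0.004, 1.0, -0.005], [1.0, -0.004, -0.004], [-0.004, -0.005, -1.0]]
wrist_force: [1.3, -9.0, -4.5]
opening: 0.0002
gripper_force: 4.8
```

Request:
step_arm:
  steps:
    - [0,0.03,0,0,0,0]
    - [0,0.03,0,0,0,0]

```text
clock: 15.82
eef_pos: [0.436, 0.0164, 0.1136]
tool_rot: [[0.005, 1.0, -0.006], [1.0, -0.005, -0.006], [-0.006, -0.006, -1.0]]
wrist_force: [-0.9, -12.1, -3.2]
opening: 0.0002
gripper_force: 5.9
```

Request:
step_arm:
  steps:
    - [0,0.03,0,0,0,0]
    - [0,0.03,0,0,0,0]

```text
clock: 16.08
eef_pos: [0.4357, 0.0195, 0.1136]
tool_rot: [[0.005, 1.0, -0.006], [1.0, -0.005, -0.006], [-0.006, -0.006, -1.0]]
wrist_force: [-0.8, -12.5, -3.3]
opening: 0.0002
gripper_force: 6.5
```

Request:
step_arm:
  steps:
    - [0,0.03,0,0,0,0]
    - [0,0.03,0,0,0,0]

```text
clock: 16.32
eef_pos: [0.4354, 0.0222, 0.1136]
tool_rot: [[0.006, 1.0, -0.007], [1.0, -0.006, -0.008], [-0.008, -0.007, -1.0]]
wrist_force: [-0.4, -14.0, -2.6]
opening: 0.0003
gripper_force: 7.4
```

It's bearing on the foot now, so small steps up to about 16 N.

Request:
step_arm:
  steps:
    - [0,0.03,0,0,0,0]
    - [0,0,0,0,0,0]

```text
clock: 16.58
eef_pos: [0.4353, 0.0237, 0.1136]
tool_rot: [[0.007, 1.0, -0.007], [1.0, -0.007, -0.008], [-0.008, -0.007, -1.0]]
wrist_force: [-1.1, -14.9, -2.2]
opening: -0.0
gripper_force: 7.3
```

Request:
step_arm:
  steps:
    - [0,0.02,0,0,0,0]
    - [0,0,0,0,0,0]

```text
clock: 16.82
eef_pos: [0.4352, 0.0245, 0.1136]
tool_rot: [[0.007, 1.0, -0.008], [1.0, -0.007, -0.009], [-0.009, -0.008, -1.0]]
wrist_force: [-0.7, -15.4, -2.3]
opening: 0.0004
gripper_force: 7.7
```

Request:
step_arm:
  steps:
    - [0,0.02,0,0,0,0]
    - [0,0,0,0,0,0]
    - [0,0,0,0,0,0]
    - [0,0,0,0,0,0]
    - [0,0,0,0,0,0]
    - [0,0,0,0,0,0]
    - [0,0,0,0,0,0]
    - [0,0,0,0,0,0]

```text
clock: 17.82
eef_pos: [0.4351, 0.0254, 0.1136]
tool_rot: [[0.007, 1.0, -0.008], [1.0, -0.008, -0.009], [-0.009, -0.008, -1.0]]
wrist_force: [-0.6, -17.0, -2.2]
opening: 0.0001
gripper_force: 8.0
```

I held it for a second at about 17 N. Now I'll let go gently, back off and rise.

Request:
step_arm:
  steps:
    - [0,-0.05,0,0,0,0]
    - [0,-0.05,0,0,0,0]
    - [0,-0.1,0,0,0,0]
    - [0,-0.2,0,0,0,0]
    - [0,-0.3,0,0,0,0]
    - [0,-0.2,0.7,0,0,0]
    - [0,0,0.7,0,0,0]
    - [0,0,0.5,0,0,0]
    - [0,0,0,0,0,0]
    - [0,0,0,0,0,0]

```text
clock: 19.08
eef_pos: [0.4381, -0.0218, 0.2277]
tool_rot: [[-0.001, 1.0, -0.001], [1.0, 0.001, 0.0], [0.0, -0.001, -1.0]]
wrist_force: [-0.1, 0.8, 0.4]
opening: 0.0001
gripper_force: 0.0
```

```bash
python3 - <<'E'
from h import *
p,d=robot.snapshot("wrist");q,e=robot.snapshot("side");cv2.imwrite("pics/w4.png",np.hstack([cv2.resize(p,(400,300)),cv2.resize(q[140:230,190:310],(400,300))]))
P=cloud(cam("side"),e); Z=P[...,2]
for n,(x,y,r,a,b) in dict(grip=(.443,.05,.05,.142,.16),fin=(.585,.04,.04,.118,.135)).items():
    m=(np.hypot(P[...,0]-x,P[...,1]-y)<r)&(Z>a)&(Z<b); print(n,m.sum(),P[m].mean(0) if m.any() else 0)
E
```

```text
grip 64 [0.44164596 0.02551153 0.148739  ]
fin 16 [0.57736302 0.02575974 0.12400154]
```

View pics/w4.png

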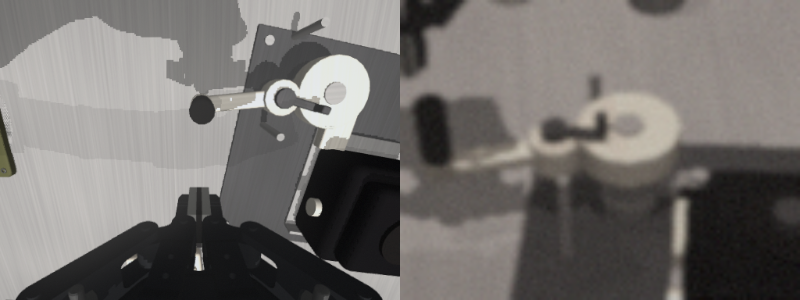

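The handle has sprung back a little, as flex would explain, and the lever is still at tighten. I'll go back over the start pose for one last look at the nose against the pad.

Request:
step_arm:
  steps:
    - [0.8,0,0.1,0,0,0]
    - [0.8,0,0,0,0,0]
    - [0.8,0,0,0,0,0]
    - [0.8,0,0,0,0,0]
    - [0,0,0,0,0,0]
    - [0,0,0,0,0,0]

```text
clock: 19.92
eef_pos: [0.629, -0.0218, 0.2326]
tool_rot: [[-0.001, 1.0, -0.004], [1.0, 0.001, -0.0], [-0.0, -0.004, -1.0]]
wrist_force: [-0.7, 0.1, 0.0]
opening: -0.0001
gripper_force: 0.0
```

```bash
python3 - <<'E'
from h import *
c=cam("wrist");p,d=robot.snapshot("wrist"); np.savez("w5.npz",p=p,d=d,R=c[2],t=c[3])
uv=cv2.projectPoints(np.array([[.66,.035,.045]]),cv2.Rodrigues(c[2])[0],c[3],c[0],np.array([c[1],0,0,0,0.]))[0].ravel(); print(uv)
u,v=uv.astype(int); u=min(max(u,60),451); v=max(v,45); x0,y0=u-60,v-45; print(x0,y0)
cv2.imwrite("pics/w5.png",cv2.resize(p[y0:y0+90,x0:x0+120],None,fx=6,fy=6,interpolation=cv2.INTER_CUBIC))
E
```

```text
[282.11223459 126.32133445]
222 81
```

View pics/w5.png

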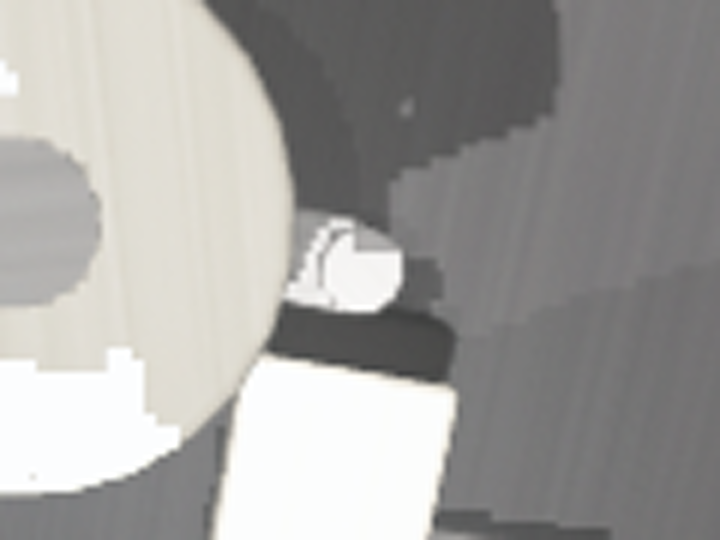

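The nose, at crop position (360,270), sits tight against the dark rubber face along the line at about y = 310, with no gap, and the robot is clear. I'm handing the job in.

```bash
python3 -c "
from rig import robot
print(robot.close_job())"
```

```text
the job is handed in; nothing more can be done
None
```

I flipped the lever to tighten, swung the handle back to its stop, then pulled it clockwise to about 17 N, held it for a second and let go. In the last picture the clamp nose sits against the rubber face with no gap and the robot is clear; I handed the job in at about 20 s, but the hand-in gave no verdict.

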